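# Degrease a heel block with the plunger-can dauber

### The arm

A 6-joint arm with a two-finger parallel gripper is mounted at the origin on a cart in front of the work surface, level with it; the furniture and walls round the work are solid. World frame = base frame: x ahead of the robot, y to its left, z up, the work surface at z = 0. Lengths are in mm, angles in rad, forces in N, time in s.
With the tool pointing down it reaches from about 300 to 775 mm from the base axis. Payload 14.6 kg.
Tool frame: the origin (TCP) lies midway between the tips of the shut fingers; the grasp point (between the pads) lies 19 mm behind it; z points along the fingers, y is the line along which they close (so a half turn about z gives the same grasp; the last joint's range is limited). The gripper opens to 94 mm and grips with 3 to 60 N. Pads are 16 mm wide; open, the fingers measure 119 mm over their backs; the gripper's body (75 mm by 177 mm) begins 78 mm behind the grasp point.
Start: joints at [-1.212, 0.3, 1.521, -0, 1.321, -0.067], TCP at [227.169, -500.883, 205.446] pointing down, gripper open.
Joint ranges: [-3.03, 3.03], [-0.79, 2.21], [0.23, 2.52], [-1.04, 4.18], [0, 3.07], [-2.55, 2.55]. Speed limits (rad/s): [2.22, 2.22, 2.57, 3.14, 3.14, 3.14].

### API

Orientations are given as a unit quaternion [w, x, y, z].
In Python, from workcell import manip gives the robot as it stands. The module is installed in compiled form; this text tells all that it offers.
- The arm moves only by the tool play_rows, never from a script. Its argument "increments" is a list that holds one entry, the list of rows, each a list of 5 numbers: the shift along the world's x, y, z in mm, then the turn about the world's z in degrees, then the finger opening in mm, from 0 to 94. In form: [[[tx, ty, tz, twist, jaw], ...]]. A call has exactly 8 rows; each row is the pose to reach, as a shift and turn from the pose commanded when the call began; what a row does not reach only later rows make up. A row lasts 1/12 s, in which the tool goes at most 41.7 mm and 7.16 degrees, less where a joint would pass 70% of its speed; a pose out of reach is approached as far as the arm can. A call with a gripper value outside its range is refused whole. The fingers move at their own pace and stop on an object; "force" is the grip in N (left out, the last holds). Time passes only in rows, so rows that repeat a pose let the fingers close, or fill a call up. It gives the time, the measured TCP pose, the force, the opening and the grip force at its end, in the units of the state.
- manip.get_state(): the state, without advancing time (a new reading comes with each control period).
- manip.camera(name): name is "scene" or "top"; returns the picture (480x640x3 uint8, red, green, blue); there is no depth.
- manip.camera_info(name): a dict with "fx", "fy", "cx", "cy" (pixels), "R" (3x3) and "t" (3): a world point X has camera coordinates R X + t. Camera axes: x right, y down, z forward; pixel columns grow to the right and rows downward; lengths in mm; the calibration is good to about 2 mm. A picture is of the moment at which its call begins. camera_info takes no time and is no camera call.
- manip.hand_in(): hands the job in; it is judged then, once.
The state is a dict: "time": time; "joint_pos": joint angles; "joint_vel": joint speeds; "joint_efforts": joint torques, N m; "position": TCP position; "eef_rot": TCP orientation; "force": force on the tool from outside, world axes, zero at the start; "moment": the same for the moment, N m; "grip_width": opening from 0.0 (shut) to 1.0 (fully open); "finger_force": force on a finger pad.
Only numpy, scipy, OpenCV 4.12 (cv2) and the standard library are available. Lean on these libraries where they do the work, as an engineer would, in place of code of your own. Each camera call takes 0.05 s, during which the arm holds its last target. There are 200 camera calls.

### The job

Take the felt dauber out of the brush keeper and charge it by pressing its felt into the dish of the plunger can until the dish is right down. Then wipe the heel block that lies on the cementing board: draw the felt lightly across the middle of its top face, from the edge nearest the robot to the edge at the far fence. Hang the dauber back upright in the slot it came from, its collar seated flat behind the lip, leaving the heel in its corner and the flat brush, the spare heel and the cement jar undisturbed.

Things in the scene. Friction and masses are not known exactly. Their poses are not given: they have to be found in the camera images.
- keeper: brush keeper, fixed: folded steel bracket on a wooden foot 110 x 156 mm. A level flange (top 150 mm above the bench, 150 mm wide, 4 mm thick) juts to the robot from an upright back plate and has two slots open at the front. Nothing but the tools stands above it. Origin: centre of its underside; x to the back plate, so a tool leaves a slot along -x; y along the flange; z up
- slot_a (a point): seat in the slot at the keeper's +y side, level with the flange's top (keeper x = -6 mm, y = +45 mm); axes as the keeper's. The slot is 18 mm wide and ends 11 mm behind this point (+x); 22 to 25 mm in front of it (-x) the flange's edge turns up into a lip 5 mm high, open at the slot
- slot_b (a point): seat in the equal slot at the keeper's -y side (keeper x = -6 mm, y = -45 mm)
- dauber: dauber hanging upright in either slot, 102 g: round wooden handle 18 mm thick, 5 to 104 mm above the origin; flat rubber collar 32 mm across, 5 mm thick, resting on the flange; neck 10 mm thick down to -56 mm; then a steel cup and round pale felt 26 mm across. Origin: centre of the collar's underside; z up the handle. Grip at about +50 mm; raise it 8 to 45 mm to pass the lip
- felt_tip (a point): middle of the felt's lower end, 93 mm below the dauber's origin on its axis. The felt is springy: it gives along the axis by up to 8 mm, from 1 N at first touch to 5 N
- flat_brush: flat paste brush hanging in the other slot; bystander. Same handle, collar and neck, but a flat ferrule and dark bristles 36 mm wide, ending 104 mm below the collar. Origin: centre of the collar's underside
- can: plunger can, fixed: round aluminium can 84 mm across and 88 mm high with a brass pump nut up to 96 mm and the pump's round steel dish above it. Origin: centre of its underside; z up
- dish_floor (a point): middle of the dish's perforated floor, 112.6 mm above the bench when up. The dish is 66 mm across at its rim, about 50 mm inside at the floor; the rim stands 15 mm above the floor. It goes straight down on a spring
- dish (a joint): how far the dish is pressed down, m: 0 up, 0.010 right down at its stop. The spring needs about 2 N to start and 5 N at the stop, and lifts the dish again by itself
- board: cementing board, fixed: plywood 120 x 120 x 12 mm with fences 14 mm wide standing 14 mm above it along its far edge (inner face at x = +45 mm) and along its -y edge (inner face at y = -45 mm). Origin: centre of its underside; x points away from the robot to the far fence; z up
- heel: the heel block to wipe, loose, lying flat on the board in the corner of the fences: 62 mm (x) by 66 mm (y), 24 mm thick, dark top, 50 g. Origin: centre of its underside, 12 mm above the bench; x points to the far fence, as the board's x
- heel_top (a point): centre of the heel's top face, 36 mm above the bench and 10 mm above the fences
- spare_heel: an equal heel block lying on the bench beyond the board, not on it; bystander. Origin: centre of its underside
- cement_jar: amber jar with a grey lid, 64 mm across, 99 mm high, behind the work; bystander. Origin: centre of its underside
Things that resemble listed ones, but are neither listed nor needed, are in the scene too. Leave any purple look-alike of the heel alone.

How it is judged (in metres and radians):
On the way, in this order (a step that is already met when the one before it is completed fails the run):
1. The felt is down inside the dish, on its middle, and has pressed the dish right down (at least 7 of its 10 mm) (value of joint dish above 0.007 m and horizontal distance between felt_tip and dish_floor below 0.018 m and z of felt_tip in the frame of dish below 0.012 m and contact force between dauber and dish above 1 N), for 0.15 s.
2. The felt touches the heel's top face at the edge nearest the robot (away from the far fence) (contact force between dauber and heel above 0.3 N and y of felt_tip in the frame of heel between -0.018 and 0.018 m and x of felt_tip in the frame of heel below -0.013 m), for 0.05 s.
3. The felt is on the face at its middle (contact force between dauber and heel above 0.3 N and y of felt_tip in the frame of heel between -0.018 and 0.018 m and x of felt_tip in the frame of heel between -0.006 and 0.01 m), for 0.03 s.
4. The felt is on the face at the edge by the far fence (contact force between dauber and heel above 0.3 N and y of felt_tip in the frame of heel between -0.018 and 0.018 m and x of felt_tip in the frame of heel above 0.013 m), for 0.05 s.
At the end, for the whole second after the job is handed in: The dauber hangs at rest in its own slot, its collar within 16 mm of where it was and upright (within 0.1 rad); the dish is up again; the heel lies within 10 mm of its start and the flat brush still hangs in its slot (distance of each of dauber, flat_brush from where it was at the start of the episode below 0.016 m and angle between dauber's own z axis and vertical below 0.1 rad and linear speed of dauber below 0.02 m/s and value of joint dish below 0.002 m and distance of heel from where it was at the start of the episode below 0.01 m); the robot touches nothing.
It fails at once if The robot itself touches the can or its dish (contact force between any of the arm, the fingers and can above 1 N).
It fails at once if The heel is pressed with more than 20 N (contact force between dauber and heel above 20 N).
It fails at once if The heel is shoved out of its corner (15 mm) (distance of heel from where it was at the start of the episode above 0.015 m).
It fails at once if The flat brush, the spare heel or the cement jar is displaced by more than 25 mm (distance of any of flat_brush, spare_heel, cement_jar from where it was at the start of the episode above 0.025 m).
It also fails if it takes over 67 s, if anything falls off the work surface, if the arm or the gripper's body presses on something with over 40 N, if the wrist force passes 120 N, or if a joint passes its speed limit or range.

## Working session

There is one attempt and no reset: what is moved stays moved. The work goes in short steps, Python scripts to look and compute and a tool call to move; the robot and the scene stay as the last step left them, time stands still between calls to the robot, and variables do not carry over. Pictures are saved under pics/ and viewed, at most 12 in all, crops included, and the job is handed in when it is done.

Besides the shell and the picture viewer there is one more tool, called by a JSON object that holds its "method" and its "body", one argument or row to a line. play_rows: Moves the arm, as the interface text tells. Its arguments: {"type":"object","properties":{"increments":{"type":"array","items":{"type":"array","items":{"type":"array","items":{"type":"number"}}}},"force":{"type":"number"}},"required":["increments"]}

```bash
mkdir -p pics; cat > h.py <<'E'
from workcell import manip
import cv2, numpy as np
def snap(n,f):
    im=manip.camera(n)[:,:,::-1].copy(); cv2.imwrite('pics/'+f+'.png',im); return im
def proj(n,X):
    c=manip.camera_info(n); p=np.array(c['R'])@np.array(X,float)+np.array(c['t']).ravel()
    return np.array([c['fx']*p[0]/p[2]+c['cx'],c['fy']*p[1]/p[2]+c['cy']])
def ray(n,u,v,z):
    c=manip.camera_info(n); R=np.array(c['R']); t=np.array(c['t']).ravel()
    o=-R.T@t; d=R.T@np.array([(u-c['cx'])/c['fx'],(v-c['cy'])/c['fy'],1]); return o+d*(z-o[2])/d[2]
E
python3 - <<'E'
from h import *
snap('scene','s0');snap('top','t0')
for n in('scene','top'):
    c=manip.camera_info(n);print(n,c['fx'],-np.array(c['R']).T@np.array(c['t']).ravel(),np.round(c['R'],2).tolist())
print(manip.get_state())
E
```

```text
scene 441.0286801881068 [ 12.38809962 809.10367741 753.37652656] [[-0.82, -0.57, 0.01], [-0.33, 0.47, -0.82], [0.46, -0.68, -0.57]]
top 610.0355455740821 [ 365.7124038    57.34595976 1275.15376754] [[0.0, -1.0, -0.0], [-0.99, -0.0, -0.14], [0.14, 0.0, -0.99]]
{'time': 0.1, 'joint_pos': array([-1.21159341e+00,  3.00372209e-01,  1.52152426e+00,  1.66991194e-05,
        1.32068386e+00, -6.65888988e-02]), 'joint_vel': array([ 0.00011931, -0.00207648, -0.00076099, -0.00190299,  0.00039987,
        0.00019835]), 'joint_efforts': array([ 2.23820214e-03, -5.32639539e+01, -3.53278828e+01,  7.10363220e-02,
        2.35344912e-02, -8.17948444e-05]), 'position': array([ 227.09790712, -500.66982378,  204.96460689]), 'eef_rot': array([-4.89739420e-04,  9.77423452e-01,  2.11289261e-01, -6.39918936e-05]), 'force': array([-0.07359345, -0.47217931,  0.07027706]), 'moment': array([-0.00693889, -0.0039854 , -0.03845724]), 'finger_force': 0.0, 'grip_width': 1.002434432005192}
```

View pics/s0.png

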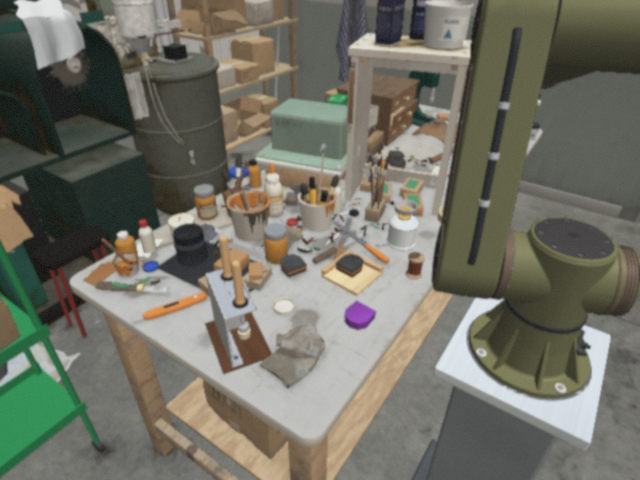

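View pics/t0.png

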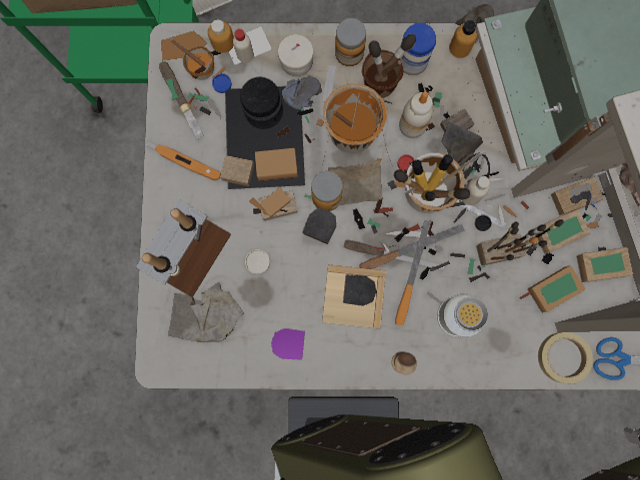

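The top view shows the keeper at (180,245), the board with the heel at (355,290), the can at (465,315), the jar at (327,190), the spare heel at (320,225) and the purple look-alike at (288,343). In the scene view the two tools have handles at (238,290) and (226,255). I can't yet tell which is the dauber. One close crop should settle it.

```bash
python3 - <<'E'
from h import *
a=cv2.imread('pics/s0.png')[225:375,190:290];b=cv2.imread('pics/t0.png')
f=lambda i,w,h:cv2.resize(i,(w,h),interpolation=cv2.INTER_CUBIC)
cv2.imwrite('pics/c1.png',np.hstack([f(a,400,600),np.vstack([f(b[195:305,130:240],400,300),f(b[255:335,315:395],400,300)])]))
for p in [(258,262),(440,315),(465,315)]: print(p, ray('top',*p,0),ray('top',*p,112))
E
```

```text
(258, 262) [520.37529013 198.70096452   0.        ] [506.79085529 186.28539478 112.        ]
(440, 315) [ 410.10693086 -181.58529552    0.        ] [ 406.20764659 -160.59935541  112.        ]
(465, 315) [ 410.2149205  -233.49495456    0.        ] [ 406.30615122 -207.94965702  112.        ]
```

View pics/c1.png

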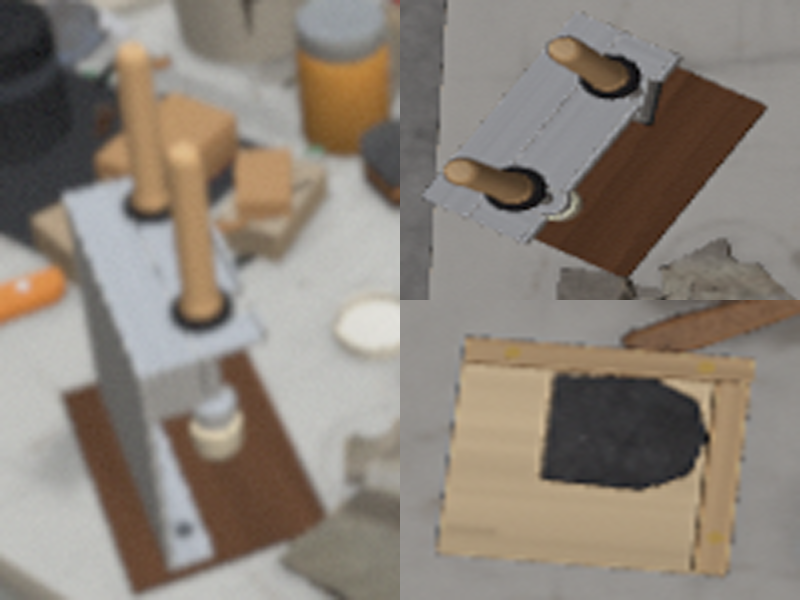

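The felt shows under the nearer tool, so that is the dauber: collar at top px (161,264), in slot_a. The flat brush's collar is at (187,222). The heel is the dark D on the board. The spare heel at (320,225) and the purple one at (288,343) are not the target.

```bash
python3 - <<'E'
from h import *
T=lambda cx,cy:(130+(cx-400)*.275,195+cy*110/300)
B=lambda cx,cy:(315+(cx-400)/5,255+(cy-300)/3.75)
S=lambda cx,cy:(190+cx/4,225+cy/4)
r=lambda n,p,z:np.round(ray(n,*p,z)[:2],1)
d=r('top',T(514,188),153);b=r('top',T(609,73),153)
print('collars top',d,b,np.linalg.norm(d-b),'yaw of keeper y',np.degrees(np.arctan2(*(d-b)[::-1])))
print('handle top',r('top',T(459,172),254),r('top',T(563,50),254))
print('scene collar',r('scene',S(202,308),153),r('scene',S(149,207),153),'tops',r('scene',S(184,150),254),r('scene',S(131,50),254))
c=[r('top',B(467,338),26),r('top',B(755,358),26),r('top',B(728,575),26),r('top',B(438,552),12)]
print('board',c,[np.linalg.norm(c[i]-c[i-1]) for i in range(4)],(c[0]+c[2])/2,(c[1]+c[3])/2)
for a in(c[1]-c[2],c[0]-c[3]):print('yaw x',np.degrees(np.arctan2(a[1],a[0])))
print('heel',[r('top',B(*p),36) for p in((555,376),(543,478),(660,378),(640,487),(708,437))])
im=cv2.imread('pics/t0.png');hsv=cv2.cvtColor(im,cv2.COLOR_BGR2HSV)
m=cv2.inRange(hsv,(15,80,80),(35,255,255));m[:295]=0;m[335:]=0;m[:,:440]=0;m[:,500:]=0
y,x=np.nonzero(m);print('gold',x.mean(),y.mean(),np.ptp(x),np.ptp(y),r('top',(x.mean(),y.mean()),112.6))
for n in(0,):
  f=lambda i,w,h:cv2.resize(i,(w,h),interpolation=cv2.INTER_CUBIC)
  s=cv2.imread('pics/s0.png')
  cv2.imwrite('pics/c2.png',np.hstack([f(im[285:345,430:510],400,300),f(s[200:260,370:450],400,300)]))
E
```

```text
collars top [497.9 360.9] [577.4 315.1] 91.7490599406882 yaw of keeper y 150.05372839179006
handle top [495.9 359.6] [573. 314.]
scene collar [497.7 361.5] [573.7 319.7] tops [494.8 363.1] [572.1 318.4]
board [array([511. ,  50.6]), array([500.1, -67.9]), array([382. , -55.5]), array([394.5,  62.3])] [np.float64(117.0860367422179), np.float64(119.00025210057329), np.float64(118.7491894709181), np.float64(118.46134390593414)] [446.5   -2.45] [447.3  -2.8]
yaw x -5.993853021052356
yaw x -5.734939094865471
heel [array([489.1,  14.7]), array([433.7,  19.8]), array([488.1, -28.1]), array([428.9, -19.5]), array([456. , -47.3])]
gold 469.510989010989 314.04395604395603 21 20 [ 408.1 -216.4]
```

View pics/c2.png

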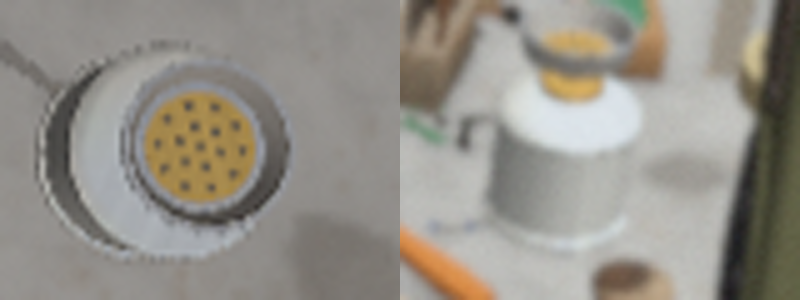

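Checks against the given sizes: collar spacing 91.7 mm (90 expected), board side about 118 mm (120 expected), and both cameras agree on the dauber at (496.5, 361). Keeper x points at 60° in the world, the board is yawed −5.9° and the dish is at (408, −216). I'm moving above the dauber with a +36° turn, so the jaw lies along keeper y.

{"method": "play_rows", "body": {
  "increments": [
    [[11,36,16,4.5,60],[22,72,32,9,60],[33,108,48,13.5,60],[44,144,64,18,60],[55,180,80,22.5,60],[66,216,96,27,60],[77,252,112,31.5,60],[88,288,128,36,60]]
  ],
  "force": 30
}}

```text
time: 0.77
position: [315.0, -211.1, 334.1]
eef_rot: [0.0, 0.863, 0.504, 0.0]
force: [0.6, -0.2, -0.4]
grip_width: 0.642
finger_force: 0.0
```

{"method": "play_rows", "body": {
  "increments": [
    [[12,38,0,0,60],[24,76,0,0,60],[36,114,0,0,60],[48,152,0,0,60],[60,190,0,0,60],[72,228,0,0,60],[84,266,0,0,60],[96,304,0,0,60]]
  ]
}}

```text
time: 1.43
position: [411.1, 93.3, 333.4]
eef_rot: [0.0, 0.864, 0.503, 0.0]
force: [1.3, -2.0, 1.2]
grip_width: 0.639
finger_force: 0.0
```

{"method": "play_rows", "body": {
  "increments": [
    [[12,38,0,0,60],[24,76,0,0,60],[36,114,0,0,60],[48,152,0,0,60],[60,190,0,0,60],[72,228,0,0,60],[84,266,0,0,60],[85.5,269,0,0,60]]
  ]
}}

```text
time: 2.1
position: [496.8, 364.8, 330.3]
eef_rot: [-0.0, 0.863, 0.504, -0.002]
force: [-0.2, 0.2, -1.5]
grip_width: 0.64
finger_force: 0.0
```

```bash
python3 - <<'E'
from h import *
s=manip.get_state();print(s['time'],s['position'],s['eef_rot'],s['force'],s['grip_width'])
a=snap('scene','s1');b=snap('top','t1')
f=lambda i,w,h:cv2.resize(i,(w,h),interpolation=cv2.INTER_CUBIC)
cv2.imwrite('pics/c3.png',np.hstack([f(a[170:330,150:310],400,400),f(b[160:320,80:240],400,400)]))
E
```

```text
2.1 [496.7565944  364.81811932 330.30170173] [-2.64791585e-04  8.63460213e-01  5.04412715e-01 -2.05031012e-03] [-0.17093845  0.17098135 -1.48071368] 0.6400874001510279
```

View pics/c3.png

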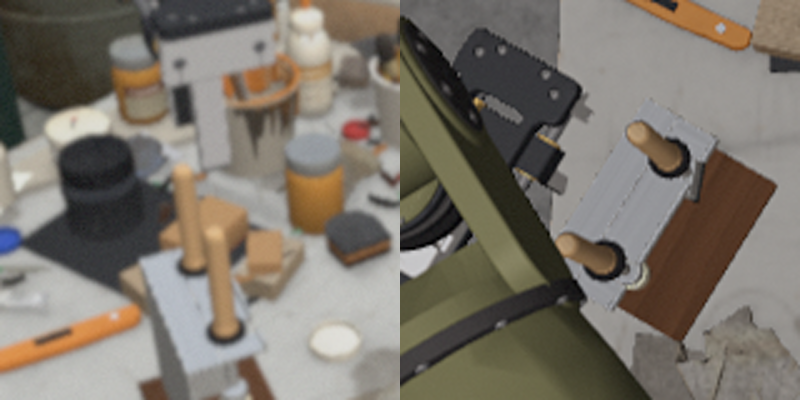

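The gripper is above the dauber's handle: handle top at crop (215,240), one finger tip at (212,165) in line with it. Both tools still hang. I'll go down, then close.

{"method": "play_rows", "body": {
  "increments": [
    [[0,1,0,0,60],[0,1,-25,0,60],[0,1,-50,0,60],[0,1,-75,0,60],[0,1,-100,0,60],[0,1,-125,0,60],[0,1,-145,0,60],[0,1,-152,0,60]]
  ]
}}

```text
time: 2.87
position: [495.9, 359.3, 179.3]
eef_rot: [0.0, 0.865, 0.502, -0.001]
force: [-0.6, -0.2, 0.1]
grip_width: 0.636
finger_force: 0.0
```

{"method": "play_rows", "body": {
  "increments": [
    [[0,0,0,0,50],[0,0,0,0,40],[0,0,0,0,30],[0,0,0,0,22],[0,0,0,0,10],[0,0,0,0,10],[0,0,0,0,10],[0,0,0,0,10]]
  ]
}}

```text
time: 3.53
position: [496.8, 361.2, 181.8]
eef_rot: [0.0, 0.864, 0.503, 0.0]
force: [-0.3, -1.0, 2.2]
grip_width: 0.194
finger_force: 30.0
```

The jaw stopped at 18.2 mm, so it holds the handle. I'll lift 22 mm and draw it out along keeper −x.

{"method": "play_rows", "body": {
  "increments": [
    [[0,0,5,0,10],[0,0,12,0,10],[0,0,18,0,10],[0,0,22,0,10],[0,0,22,0,10],[-3,-5,22,0,10],[-8,-13,22,0,10],[-13,-22,22,0,10]]
  ],
  "force": 40
}}

```text
time: 4.2
position: [483.1, 338.6, 202.8]
eef_rot: [0.0, 0.864, 0.503, -0.0]
force: [1.1, 0.4, -0.5]
grip_width: 0.188
finger_force: 40.0
```

{"method": "play_rows", "body": {
  "increments": [
    [[-5,-9,0,0,10],[-10,-17,0,0,10],[-17,-29,0,0,10],[-25,-43,0,0,10],[-33,-57,0,0,10],[-40,-69,10,0,10],[-43,-75,40,0,10],[-43,-75,80,0,10]]
  ]
}}

```text
time: 4.87
position: [439.0, 262.3, 282.1]
eef_rot: [-0.0, 0.864, 0.503, -0.003]
force: [1.1, 1.1, -0.6]
grip_width: 0.191
finger_force: 40.0
```

```bash
python3 - <<'E'
from h import *
s=manip.get_state();print(s['time'],s['position'],s['force'],s['moment'])
P=s['position']
for dz in(54,-31,-124):print(dz,proj('scene',P+[0,0,dz]),proj('top',P+[0,0,dz]))
a=snap('scene','s2');b=snap('top','t2')
f=lambda i,w,h:cv2.resize(i,(w,h),interpolation=cv2.INTER_CUBIC)
cv2.imwrite('pics/c4.png',np.hstack([f(a[170:330,190:350],400,400),f(b[160:320,120:280],400,400)]))
E
```

```text
4.8667 [439.00797849 262.32480816 282.0571212 ] [ 1.05172829  1.07032812 -0.64865472] [-0.00124006 -0.07462384 -0.0302462 ]
54 [292.18879431 210.02341795] [192.17687337 288.02658294]
-31 [293.30464887 247.66873992] [203.08110571 291.99132487]
-124 [294.38809662 284.22076121] [213.12951423 295.64489215]
```

View pics/c4.png

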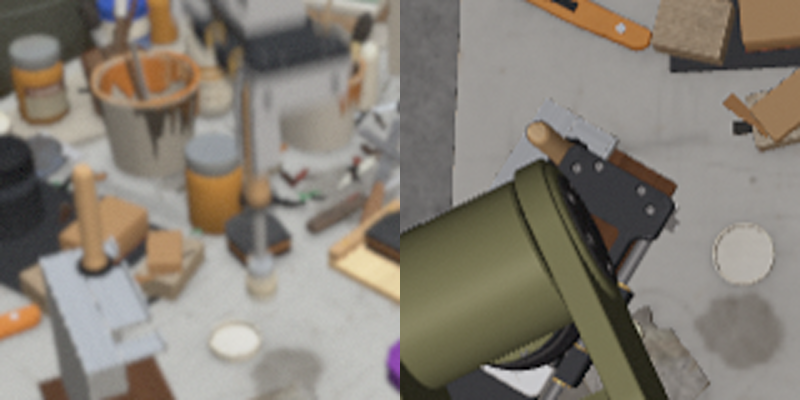

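The slot is empty, the flat brush is still in place, and the dauber hangs plumb with its felt at scene (295,288) against (294,284) predicted. Now to the dish.

{"method": "play_rows", "body": {
  "increments": [
    [[-2,-25,2,0,10],[-4,-60,2,0,10],[-6,-98,2,0,10],[-9,-136,2,0,10],[-12,-174,2,0,10],[-14,-212,2,0,10],[-17,-250,2,0,10],[-20,-288,2,0,10]]
  ]
}}

```text
time: 5.63
position: [419.7, -25.6, 284.8]
eef_rot: [-0.0, 0.864, 0.503, -0.0]
force: [1.1, 0.5, -1.4]
grip_width: 0.181
finger_force: 40.0
```

{"method": "play_rows", "body": {
  "increments": [
    [[-2,-38,0,0,10],[-5,-76,0,0,10],[-8,-114,0,0,10],[-10,-145,0,0,10],[-12,-170,0,0,10],[-13,-185,0,0,10],[-13,-192,0,0,10],[-13,-192,0,0,10]]
  ]
}}

```text
time: 6.3
position: [407.3, -216.6, 284.7]
eef_rot: [-0.0, 0.865, 0.502, -0.0]
force: [-0.5, 0.9, -0.9]
grip_width: 0.187
finger_force: 40.0
```

```bash
python3 - <<'E'
from h import *
s=manip.get_state();print(s['time'],s['position'],s['force'],s['moment'])
P=s['position']
a=snap('scene','s3')
for n,q in(('tip',P+[0,0,-124]),('floor',np.array([408,-216,112.6])),('collar',P-[0,0,31])):print(n,proj('scene',q),(proj('scene',q)-[340,150])*5)
b=snap('top','t3')
f=lambda i,w,h:cv2.resize(i,(w,h),interpolation=cv2.INTER_CUBIC)
cv2.imwrite('pics/c5.png',np.hstack([f(a[150:270,340:440],500,600)]))
E
```

```text
6.3 [ 407.29864314 -216.59973588  284.72990084] [-0.45891545  0.91418341 -0.93018444] [ 0.04030233 -0.04003922 -0.04434535]
tip [407.82782394 194.52650875] [339.13911971 222.63254377]
floor [405.37235194 209.53791316] [326.86175969 297.68956582]
collar [412.24300277 163.53119838] [361.21501387  67.65599189]
```

View pics/c5.png

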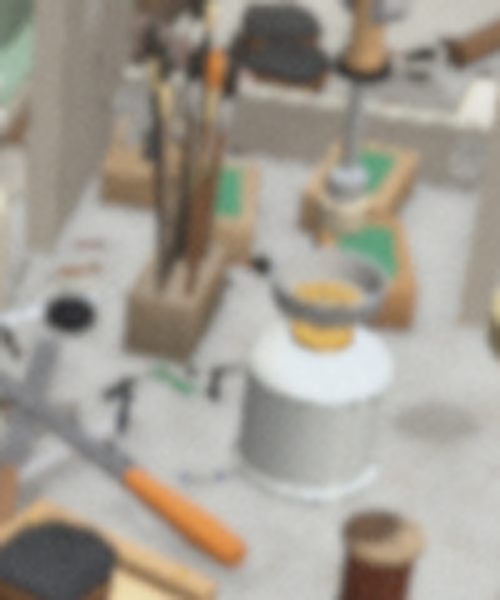

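The felt (345,222) hangs over the dish (325,290), about 48 mm above its floor and in line with it. Pressing down.

{"method": "play_rows", "body": {
  "increments": [
    [[0,0,-20,0,10],[0,0,-38,0,10],[0,0,-46,0,10],[0,0,-51,0,10],[0,0,-56,0,10],[0,0,-60,0,10],[0,0,-62,0,10],[0,0,-62,0,10]]
  ]
}}

```text
time: 7.07
position: [407.9, -215.7, 223.7]
eef_rot: [0.0, 0.864, 0.503, 0.0]
force: [-0.4, 2.1, 3.4]
grip_width: 0.187
finger_force: 40.0
```

{"method": "play_rows", "body": {
  "increments": [
    [[0,0,-2,0,10],[0,0,-4,0,10],[0,0,-6,0,10],[0,0,-6,0,10],[0,0,-6,0,10],[0,0,-6,0,10],[0,0,-6,0,10],[0,0,-6,0,10]]
  ]
}}

```text
time: 7.73
position: [408.0, -216.0, 218.4]
eef_rot: [0.001, 0.864, 0.503, 0.0]
force: [-1.7, 3.9, 13.0]
grip_width: 0.191
finger_force: 40.0
```

```bash
python3 - <<'E'
from h import *
s=manip.get_state();print(s['time'],s['position'],s['force'],s['moment'])
E
```

```text
7.7333 [ 408.00341831 -216.01073948  218.42302248] [-1.70703255  3.87014437 12.9759283 ] [ 1.21196461  0.58439523 -0.01842136]
```

The force jumped to 13 N at full depth, so the dish is on its stop. I'll lift and go over the heel's near edge. The heel centre is (460, −16) by both the board corner and the heel edges, so the wipe runs from (438, −13.7) to (482, −18.3).

{"method": "play_rows", "body": {
  "increments": [
    [[0,0,8,0,10],[0,0,20,0,10],[0,0,45,0,10],[0,0,70,0,10],[3,20,72,0,10],[8,52,72,0,10],[13,88,72,0,10],[19,126,72,0,10]]
  ]
}}

```text
time: 8.4
position: [426.5, -89.2, 289.4]
eef_rot: [0.0, 0.865, 0.502, -0.0]
force: [1.2, -0.0, -1.4]
grip_width: 0.19
finger_force: 40.0
```

{"method": "play_rows", "body": {
  "increments": [
    [[5,35,0,0,10],[9,62,0,0,10],[11,74,0,0,10],[11,76,-25,0,10],[11,76,-60,0,10],[11,76,-90,0,10],[11,76,-110,0,10],[11,76,-118,0,10]]
  ]
}}

```text
time: 9.07
position: [436.5, -14.0, 168.7]
eef_rot: [-0.001, 0.864, 0.503, -0.002]
force: [-0.0, -0.6, -0.4]
grip_width: 0.184
finger_force: 40.0
```

```bash
python3 - <<'E'
from h import *
s=manip.get_state();print(s['time'],s['position'],s['force'],s['moment'])
P=s['position']
a=snap('scene','s4')
o=np.array([300,220])
for n,q in(('tip',P+[0,0,-124]),('start',[438.1,-13.7,36]),('end',[481.9,-18.3,36]),('mid',[460,-16,36])):print(n,(proj('scene',q)-o)*6.25)
f=lambda i,w,h:cv2.resize(i,(w,h),interpolation=cv2.INTER_CUBIC)
cv2.imwrite('pics/c6.png',f(a[220:300,300:400],625,500))
E
```

```text
9.0667 [436.53406684 -13.95591845 168.69205703] [-0.04823319 -0.56723022 -0.40627749] [-0.04765456  0.0244339  -0.01213299]
tip [370.07835625 256.16174403]
start [365.28410514 271.46033112]
end [282.45880039 230.1800774 ]
mid [323.4616349  250.61595043]
```

View pics/c6.png

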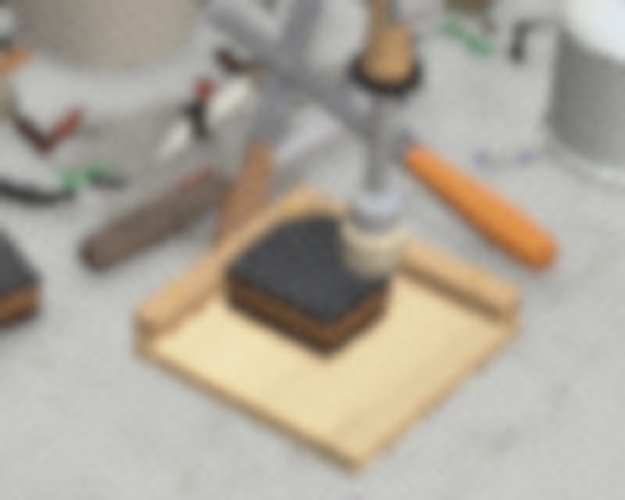

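The felt hovers at crop (375,262) over the heel's near half, and the heel sits in its corner with its near edge at about (325,335)–(390,285). Lowering gently.

{"method": "play_rows", "body": {
  "increments": [
    [[0,0,-6,0,10],[0,0,-9,0,10],[0,0,-11,0,10],[0,0,-13,0,10],[0,0,-14,0,10],[0,0,-14,0,10],[0,0,-14,0,10],[0,0,-14,0,10]]
  ]
}}

```text
time: 9.78
position: [438.0, -14.0, 157.9]
eef_rot: [0.0, 0.864, 0.503, 0.0]
force: [2.2, -1.3, 1.9]
grip_width: 0.186
finger_force: 40.0
```

Contact is about 2.5 N. Drawing across.

{"method": "play_rows", "body": {
  "increments": [
    [[0,0,-1,0,10],[2,-0.2,-1,0,10],[5,-0.5,-1,0,10],[8,-0.8,-1,0,10],[12,-1.2,-1,0,10],[16,-1.7,-1,0,10],[20,-2.1,-1,0,10],[24,-2.5,-1,0,10]]
  ]
}}

```text
time: 10.45
position: [462.1, -16.4, 156.4]
eef_rot: [-0.0, 0.864, 0.503, -0.0]
force: [-2.7, -0.3, 2.0]
grip_width: 0.19
finger_force: 40.0
```

{"method": "play_rows", "body": {
  "increments": [
    [[4,-0.4,0,0,10],[8,-0.8,0,0,10],[12,-1.2,0,0,10],[16,-1.7,0,0,10],[19,-2,0,0,10],[21,-2.2,0,0,10],[21,-2.2,0,0,10],[21,-2.2,0,0,10]]
  ]
}}

```text
time: 11.12
position: [482.7, -18.6, 156.4]
eef_rot: [-0.0, 0.864, 0.503, -0.0]
force: [-1.7, 0.9, 1.8]
grip_width: 0.185
finger_force: 40.0
```

{"method": "play_rows", "body": {
  "increments": [
    [[0,0,5,0,10],[0,0,15,0,10],[0,0,40,0,10],[0,0,70,0,10],[0,0,100,0,10],[0,0,125,0,10],[0,0,128,0,10],[0,0,128,0,10]]
  ]
}}

```text
time: 11.78
position: [483.1, -18.6, 286.2]
eef_rot: [0.001, 0.864, 0.503, 0.001]
force: [0.0, -0.5, -1.3]
grip_width: 0.188
finger_force: 40.0
```

```bash
python3 - <<'E'
from h import *
s=manip.get_state();print(s['time'],s['position'],s['force'],s['moment'])
P=s['position']
a=snap('scene','s5')
o=np.array([280,130])
for n,q in(('tip',P+[0,0,-124]),('collar',P-[0,0,31])):print(n,(proj('scene',q)-o)*4)
f=lambda i,w,h:cv2.resize(i,(w,h),interpolation=cv2.INTER_CUBIC)
cv2.imwrite('pics/c7.png',f(a[130:280,280:400],480,600))
# straightness of the shaft: heel change vs start picture
E
```

```text
11.7833 [483.0953603  -18.61827961 286.15583305] [ 0.02297799 -0.48661099 -1.34521888] [-0.05086162 -0.02233323  0.02928339]
tip [268.1131709  347.41278316]
collar [275.21002075 216.27360414]
```

View pics/c7.png

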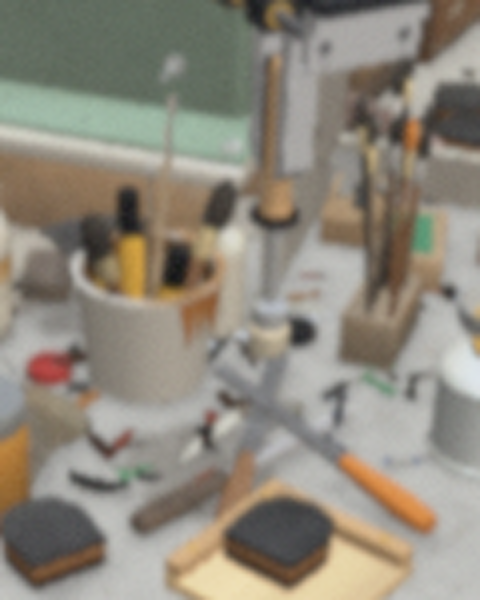

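The dauber hangs plumb (collar (275,216), felt (270,345) as predicted) and the heel is still in its corner. Returning to the point in front of the slot.

{"method": "play_rows", "body": {
  "increments": [
    [[-3,20,0,0,10],[-8,55,0,0,10],[-14,93,0,0,10],[-20,131,0,0,10],[-25,169,0,0,10],[-31,207,0,0,10],[-36,240,0,0,10],[-40,265,0,0,10]]
  ]
}}

```text
time: 12.5
position: [441.4, 248.7, 282.8]
eef_rot: [-0.0, 0.864, 0.504, -0.001]
force: [0.5, 0.1, -1.6]
grip_width: 0.188
finger_force: 40.0
```

{"method": "play_rows", "body": {
  "increments": [
    [[-2,14,0,0,10],[-2,17.7,-15,0,10],[-2,17.7,-40,0,10],[-2,17.7,-65,0,10],[-2,17.7,-78,0,10],[-2,17.7,-81,0,10],[-2,17.7,-81,0,10],[-2,17.7,-81,0,10]]
  ]
}}

```text
time: 13.17
position: [440.8, 264.1, 203.7]
eef_rot: [0.0, 0.864, 0.503, 0.0]
force: [-0.5, -0.5, -0.7]
grip_width: 0.188
finger_force: 40.0
```

{"method": "play_rows", "body": {
  "increments": [
    [[4,7,0,0,10],[10,17,0,0,10],[17,29,0,0,10],[24,41,0,0,10],[30,52,0,0,10],[35,61,0,0,10],[38,66,0,0,10],[38,66,0,0,10]]
  ]
}}

```text
time: 13.83
position: [479.1, 331.1, 203.7]
eef_rot: [-0.0, 0.864, 0.503, 0.0]
force: [-0.2, -0.8, -0.8]
grip_width: 0.188
finger_force: 40.0
```

```bash
python3 - <<'E'
from h import *
s=manip.get_state();print(s['time'],s['position'],s['force'],s['moment'])
P=s['position']
a=snap('scene','s6')
o=np.array([200,230])
for n,q in(('tip',P+[0,0,-124]),('collar',P-[0,0,31])):print(n,(proj('scene',q)-o)*6)
f=lambda i,w,h:cv2.resize(i,(w,h),interpolation=cv2.INTER_CUBIC)
cv2.imwrite('pics/c8.png',f(a[230:330,200:300],600,600))
E
```

```text
13.8333 [479.14823976 331.08136926 203.6931802 ] [-0.1761851  -0.75097809 -0.78258432] [-0.02553703  0.00611487  0.00031924]
tip [361.42703081 558.62195076]
collar [342.49868135 357.87643914]
```

View pics/c8.png

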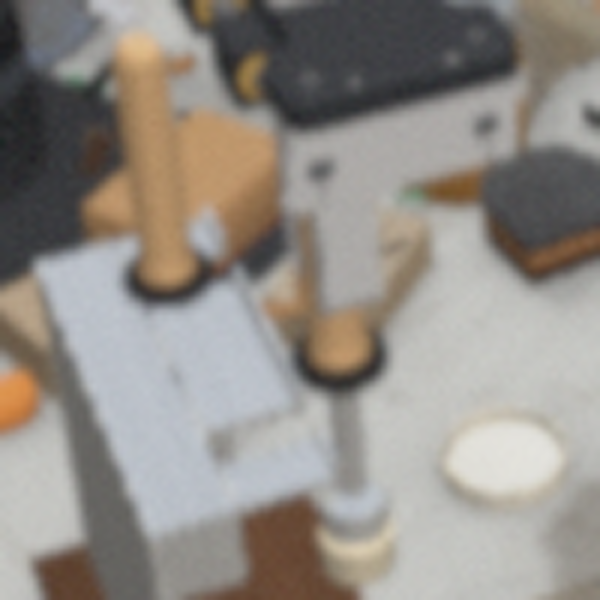

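The dauber is at the mouth of the empty slot, collar (342,358) exactly as predicted, with the neck in line with the slot. I'll retrace into the seat and then lower.

{"method": "play_rows", "body": {
  "increments": [
    [[3,5,0,0,10],[6,10,0,0,10],[9,16,0,0,10],[12,21,0,0,10],[15,26,0,0,10],[17,30,0,0,10],[18,31,0,0,10],[18,31,0,0,10]]
  ]
}}

```text
time: 14.55
position: [496.8, 361.4, 203.2]
eef_rot: [0.0, 0.864, 0.503, -0.0]
force: [-0.2, -0.0, -0.5]
grip_width: 0.186
finger_force: 40.0
```

{"method": "play_rows", "body": {
  "increments": [
    [[0,0,-4,0,10],[0,0,-9,0,10],[0,0,-14,0,10],[0,0,-18,0,10],[0,0,-20,0,10],[0,0,-21,0,10],[0,0,-21.5,0,10],[0,0,-21.5,0,10]]
  ]
}}

```text
time: 15.22
position: [496.7, 361.1, 182.0]
eef_rot: [0.0, 0.864, 0.503, 0.0]
force: [-0.7, -0.4, -1.5]
grip_width: 0.187
finger_force: 40.0
```

{"method": "play_rows", "body": {
  "increments": [
    [[0,0,-0.5,0,10],[0,0,-1,0,10],[0,0,-1,0,10],[0,0,-1,0,22],[0,0,-1,0,26],[0,0,-1,0,36],[0,0,-1,0,50],[0,0,-1,0,60]]
  ],
  "force": 10
}}

```text
time: 15.88
position: [496.7, 361.1, 180.8]
eef_rot: [-0.0, 0.864, 0.503, -0.0]
force: [-0.4, -0.7, 0.8]
grip_width: 0.452
finger_force: 0.0
```

{"method": "play_rows", "body": {
  "increments": [
    [[0,0,0,0,60],[0,0,0,0,60],[0,0,10,0,60],[0,0,30,0,60],[0,0,60,0,60],[0,0,95,0,60],[0,0,130,0,60],[0,0,160,0,60]]
  ]
}}

```text
time: 16.55
position: [496.4, 361.0, 344.5]
eef_rot: [-0.0, 0.864, 0.503, 0.001]
force: [-0.7, -0.1, 0.6]
grip_width: 0.64
finger_force: 0.0
```

{"method": "play_rows", "body": {
  "increments": [
    [[-5,-20,0,0,60],[-14,-55,0,0,60],[-20,-90,0,0,60],[-25,-120,0,0,60],[-25,-140,0,0,60],[-25,-140,0,0,60],[-25,-140,0,0,60],[-25,-140,0,0,60]]
  ]
}}

```text
time: 17.22
position: [471.7, 221.7, 341.4]
eef_rot: [-0.0, 0.864, 0.503, 0.0]
force: [0.1, 0.5, -0.7]
grip_width: 0.638
finger_force: 0.0
```

```bash
python3 - <<'E'
from h import *
s=manip.get_state();print(s['time'],s['position'],s['force'],s['grip_width'])
a=snap('scene','s7');f=lambda i,w,h:cv2.resize(i,(w,h),interpolation=cv2.INTER_CUBIC)
z=cv2.imread('pics/s0.png')
cv2.imwrite('pics/c9.png',np.hstack([f(z[225:335,190:290],400,440),f(a[225:335,190:290],400,440)]))
E
```

```text
17.2167 [471.71874816 221.67175073 341.38296382] [ 0.06389738  0.46613304 -0.69391661] 0.6381054192996339
```

View pics/c9.png

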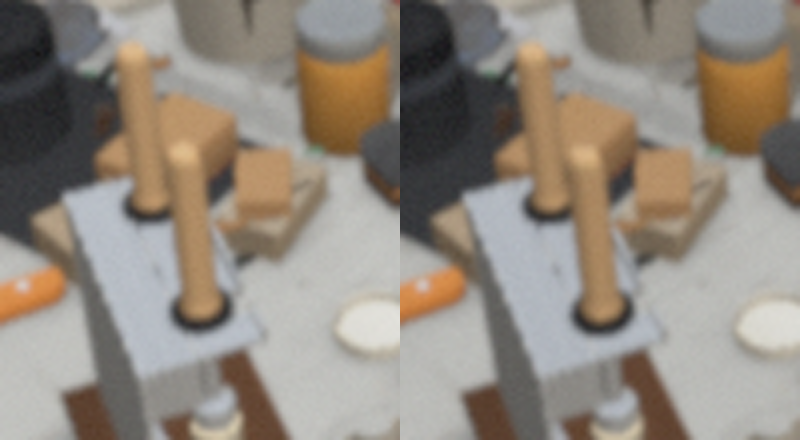

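Left is the start and right is now. The dauber hangs upright with its collar at (202,311) against (202,308) before, so it is seated, and the flat brush hasn't moved.

```bash
python3 -c "
from workcell import manip
print(manip.hand_in())"
```

```text
the job is handed in; nothing more can be done
None
```

I charged the dauber in the dish, wiped the heel from near edge to far fence, hung the dauber back in its own slot and handed the job in at about 17 s; the hand-in returned no verdict.

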